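Check the beaded rim of a plate by fingertip and count it

TASK

Check the row of raised gold beads on the rim of the large plate by tracing it with the fingertips pointing down: begin at the largest bead and follow the curved row bead by bead to the smallest, pausing a moment over each one, the middle of the fingertips staying over the row and about a centimetre or less above it all the way (a light touch is fine). Then press the push button on the grey tally counter down and let it come up again, to count the plate as checked. Leave the plate, the cup in it and everything else on the table standing where they are; nothing is to be picked up.

Things in the scene. Friction and masses are not known exactly. Their poses are not given: they have to be found in the camera images.
- plate: Large white plate, loose, 270 mm across, 18 mm high at the edge, 0.8 kg. Five round gold beads in an arc on its rim, 115 mm from its centre, 50 mm apart, 5 mm high, tops 24.5 mm above the table; diameters fall 28, 23.5, 19, 14.5, 10 mm anticlockwise seen from above. Origin: centre of the underside; x axis points to the middle bead (bead3), z up.
- bead1 (a point): Centre of the top of bead 1 of the row, the largest bead (28 mm across); axes as the plate's, z up.
- bead2 (a point): Centre of the top of bead 2 of the row, the second largest bead (23.5 mm across); axes as the plate's, z up.
- bead3 (a point): Centre of the top of bead 3 of the row, the middle bead (19 mm across); axes as the plate's, z up.
- bead4 (a point): Centre of the top of bead 4 of the row, the second smallest bead (14.5 mm across); axes as the plate's, z up.
- bead5 (a point): Centre of the top of bead 5 of the row, the smallest bead (10 mm across); axes as the plate's, z up.
- gap1 (a point): Point halfway on the straight line from bead1 to bead2, level with their tops, 5 mm above the plate's rim; axes as the plate's, z up.
- gap2 (a point): Point halfway on the straight line from bead2 to bead3, level with their tops, 5 mm above the plate's rim; axes as the plate's, z up.
- gap3 (a point): Point halfway on the straight line from bead3 to bead4, level with their tops, 5 mm above the plate's rim; axes as the plate's, z up.
- gap4 (a point): Point halfway on the straight line from bead4 to bead5, level with their tops, 5 mm above the plate's rim; axes as the plate's, z up.
- cup: White porcelain mug, 76 mm across and 60 mm high, with a side handle reaching 75 mm from its axis at its own +y; stands loose in the flat middle of the large plate, its top 66 mm above the table. To be left alone. Origin: centre of its underside.
- counter: Grey tally counter fixed to the table: a box 90 mm long (x), 70 mm wide (y), 40 mm high, with a row of small white digit wheels in a dark window on its front (-x) face and a round push button on top. Origin: centre of its underside.
- tally_top (a point): Centre of the top of the counter's push button: a black button 30 mm across in a steel collar of 46 mm diameter, 8 mm ahead (+x) of the box's middle, its top 62 mm above the table and 10 mm above its collar; it moves straight down.
- tally (a joint): Travel of the push button in m: 0 up, 0.006 fully down; a spring resists with 1.5 N at the start to 5 N fully down and raises it again.
- jar: Bystander: amber glass jar with a white cap, 68 mm across, 85 mm high. Origin: centre of its underside.
- squeegee: Bystander: flat spatula about 240 mm long and under 30 mm high, lying near the robot. Origin: its underside.
- brush: Bystander: brush about 200 mm long and under 30 mm high, lying near the robot. Origin: its underside.
- side_plate: Bystander: small white plate, 144 mm across, 12 mm high, with five equal 10 mm gold beads on its rim; farther from the robot than the large plate; not to be checked. Origin: centre of its underside.
- bowl: Bystander: white bowl, 110 mm across, 50 mm high. Origin: centre of its underside.
- pot_cup: Bystander: white mug standing on the table, 84 mm across, 75 mm high. Origin: centre of its underside.
Things that resemble listed ones, but are neither listed nor needed, are in the scene too. Leave any blue look-alike of the counter alone.

How it is judged:
By the outcome, as a careful person would: the job done as asked, in the order asked, and still so for the second after the job is handed in, with the robot touching nothing.
It also fails if it takes over 48 s, if anything falls off the work surface, if the arm or the gripper's body presses on something with over 40 N, if the wrist force passes 120 N, or if a joint passes its speed limit or range.

ROBOT

A 6-joint arm with a two-finger parallel gripper is mounted at the origin on the work surface. World frame = base frame: x ahead of the robot, y to its left, z up, the work surface at z = 0. Lengths are in m, angles in rad, forces in N, time in s.
With the tool pointing down it reaches from about 0.3 to 0.875 m from the base axis. Payload 6.4 kg.
Tool frame: the origin (TCP) lies between the finger pads, 19 mm behind the fingertips; this is the grasp point; z points along the fingers, y is the line along which they close (so a half turn about z gives the same grasp; the last joint's range is limited). The gripper opens to 85 mm and grips with 20 to 120 N. Pads are 22 mm wide; open, the fingers measure 114 mm over their backs; the gripper's body (76 mm by 85 mm) begins 54 mm behind the grasp point. The pads swing forward as they close: fully open they stand 13 mm farther back than shut.
Start: joints at [1.037, 0.181, 1.607, -0, 1.354, -0.206], TCP at [0.185, 0.544, 0.25] pointing down, gripper open.
Joint ranges: [-2.99, 2.99], [-0.89, 2.07], [0.3, 2.58], [-1.14, 4.28], [0, 2.63], [-3.12, 3.12]. Speed limits (rad/s): [2.57, 2.57, 3.01, 3.14, 3.14, 3.14].

INTERFACE

Orientations are given as a unit quaternion [w, x, y, z].
In Python, from bench import ctrl gives the robot as it stands.
- The arm moves only by the tool send_rows, never from a script. Its arguments are lists of equal length, an entry for each row: "dr": the turn, a rotation vector about the tool's x, y, z in units of 6 degrees (1.0 is 6 degrees), a list of three; "xyz": the shift along the tool's x, y, z in cm, a list of three; "jaw": the opening in per cent of the stroke, from 0 (shut) to 100 (fully open). In form: {"dr": [[wx, wy, wz], ...], "xyz": [[dx, dy, dz], ...], "jaw": [jaw, ...]}. A call has exactly 8 rows; each row is the pose to reach, as a shift and turn from the pose commanded when the call began, along the tool's axes at that moment; what a row does not reach only later rows make up. A row lasts 1/8 s, in which the tool goes at most 62.5 mm and 10.7 degrees, less where a joint would pass 70% of its speed; a pose out of reach is approached as far as the arm can. A call with a gripper value outside its range is refused whole. The fingers move at their own pace and stop on an object; the grip force is fixed at half the most. Time passes only in rows, so rows that repeat a pose let the fingers close, or fill a call up. It gives the time, the measured TCP pose, the force, the opening and the grip force at its end, in the units of the state.
- ctrl.get_obs(): the state, without advancing time (a new reading comes with each control period).
- ctrl.camera(name): name is "side" or "top" or "wrist"; returns the picture (420x560x3 uint8, red, green, blue); there is no depth.
- ctrl.calibration(name): a dict with "camera_matrix" (3x3 intrinsics, pixels), "world_from_camera" (4x4, takes a point from camera to world coordinates). Camera axes: x right, y up, looking along -z (the intrinsics and any distortion apply to the point x, -y, -z); pixel columns grow to the right and rows downward; lengths in m; the calibration is good to about 2 mm. A picture is of the moment at which its call begins: read the wrist's pose just before it. calibration takes no time and is no camera call; for the wrist camera it gives the pose at the moment of the call.
- ctrl.hand_in(): hands the job in; it is judged then, once.
The state is a dict: "time_s": time; "q": joint angles; "dq": joint speeds; "joint_efforts": joint torques, N m; "eef_pos": TCP position; "eef_rot": TCP orientation; "wrist_force": force on the tool from outside, world axes, zero at the start; "torque": the same for the moment, N m; "opening": opening from 0.0 (shut) to 1.0 (fully open); "grasp_force": force on a finger pad.
Only numpy, scipy, OpenCV 4.12 (cv2) and the standard library are available. Lean on these libraries where they do the work, as an engineer would, in place of code of your own. Each camera call takes 0.05 s, during which the arm holds its last target. There are 200 camera calls.

## Working session

There is one attempt and no reset: what is moved stays moved. The work goes in short steps, Python scripts to look and compute and a tool call to move; the robot and the scene stay as the last step left them, time stands still between calls to the robot, and variables do not carry over. Pictures are saved under pics/ and viewed, at most 10 in all, crops included, and the job is handed in when it is done.

Besides the shell and the picture viewer there is one more tool, called after "Request:" as a command line: name --argument value ..., lists and objects as JSON in quotes. send_rows: Moves the arm, as the interface text tells. Its arguments: {"type":"object","properties":{"dr":{"type":"array","items":{"type":"array","items":{"type":"number"}}},"xyz":{"type":"array","items":{"type":"array","items":{"type":"number"}}},"jaw":{"type":"array","items":{"type":"number"}}},"required":["dr","xyz","jaw"]}

```bash
mkdir -p pics
cat > h.py <<'E'
import numpy as np,cv2
from bench import ctrl
def grab(n):
    c=ctrl.calibration(n); im=ctrl.camera(n); return im,c
def ray(c,px):
    d=np.linalg.inv(np.array(c["camera_matrix"]))@np.array([px[0],px[1],1.]); d=d*[1,-1,-1]
    T=np.array(c["world_from_camera"]); return T[:3,3],T[:3,:3]@d
def onz(c,px,z):
    o,d=ray(c,px); return o+d*(z-o[2])/d[2]
def proj(c,p):
    T=np.array(c["world_from_camera"]); q=T[:3,:3].T@(np.array(p)-T[:3,3]); q=q*[1,-1,-1]
    u=np.array(c["camera_matrix"])@q; return u[:2]/u[2]
E
python3 - <<'E'
from h import *
ims=[]
for n in("top","side"):
    im,c=grab(n); np.save(n,im); cv2.imwrite(f"pics/{n}.png",im[...,::-1]); print(n,c)
    hsv=cv2.cvtColor(im,cv2.COLOR_RGB2HSV)
    m=cv2.inRange(hsv,(15,90,70),(35,255,255))
    k,l,s,ce=cv2.connectedComponentsWithStats(m)
    for i in range(1,k):
        if s[i,4]>5: print(s[i],ce[i].round(1),onz(c,ce[i],.0245).round(4))
o=ctrl.get_obs();print(o["eef_pos"],o["eef_rot"],o["time_s"])
E
```

```text
top {'camera_matrix': array([[523.83914469,   0.        , 283.31802023],
       [  0.        , 523.83914469, 206.85815982],
       [  0.        ,   0.        ,   1.        ]]), 'world_from_camera': array([[-0.02523867,  0.99359813, -0.11011702,  0.35908332],
       [-0.99964192, -0.02606373, -0.00605938, -0.1552264 ],
       [-0.00889065,  0.10992466,  0.99390016,  1.79042523],
       [ 0.        ,  0.        ,  0.        ,  1.        ]])}
[229 168   6   6  23] [231.6 170.6] [0.6843 0.0294 0.0245]
[243 169   7   7  37] [246. 172.] [ 0.678  -0.0199  0.0245]
[216 174   4   4  13] [217.6 175.4] [0.6688 0.0773 0.0245]
[206 184   3   3   6] [207.2 185.2] [0.636  0.1134 0.0245]
[404 186  43  88 874] [421.9 225.3] [ 0.4799 -0.6098  0.0245]
[271 261  36   5 163] [288.2 263. ] [ 0.365  -0.1562  0.0245]
[157 263  27   7 123] [169.9 266. ] [0.3652 0.2411 0.0245]
[ 380  311   57   59 2639] [407.8 340.1] [ 0.1029 -0.5431  0.0245]
side {'camera_matrix': array([[401.4587748 ,   0.        , 276.94866295],
       [  0.        , 401.4587748 , 209.59584857],
       [  0.        ,   0.        ,   1.    
[... 537 characters left out ...]
] [ 57.8 165.8] [-0.3282  0.3439  0.0245]
[219 164   5  11  35] [220.7 168.8] [0.3641 0.2302 0.0245]
[296 184   3   2   6] [297.  184.5] [0.6684 0.0732 0.0245]
[301 190   5   3  14] [302.9 191.1] [0.6832 0.0254 0.0245]
[301 197   6   4  21] [303.9 198.5] [ 0.6772 -0.0234  0.0245]
[224 219   5  25 103] [225.7 231.6] [ 0.364  -0.1755  0.0245]
[  0 237  20   5  69] [  8.8 239.1] [-0.3707 -0.114   0.0245]
[ 102  308   71   61 3262] [136.7 338.1] [ 0.1042 -0.5707  0.0245]
[218 325  33   8  92] [228.5 327.2] [ 0.3508 -0.5714  0.0245]
[229 329 103  38 998] [285.2 342.4] [ 0.4985 -0.6406  0.0245]
[0.18486404 0.54398567 0.24917387] [-2.71008832e-04  1.63152102e-01  9.86600617e-01 -7.35152606e-04] 0.1
```

View pics/top.png

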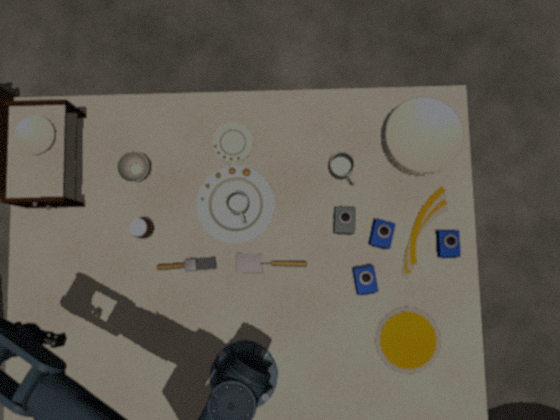

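View pics/side.png

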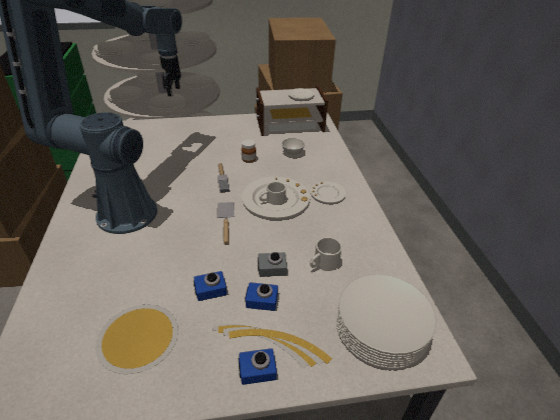

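Top view: the large plate is at about (235,204). Its beads run from the largest at (246,172) through (232,171), (218,175) and (207,185) to a faint smallest near (202,198). The side plate, with equal beads, is at (232,142). The grey counter is at (344,220). The blue look-alikes are at (382,233), (365,279) and (448,243). By the description I choose the large plate and the grey counter. I'll check both in one crop and measure the button in two views.

Run:
```python
from h import *
from scipy.optimize import least_squares
t=np.load("top.npy");s=np.load("side.npy");ct=ctrl.calibration("top");cs=ctrl.calibration("side")
a=cv2.resize(t[155:250,185:365],None,fx=4.2,fy=4.2,interpolation=3)
b=cv2.resize(s[170:290,240:360],None,fx=1.6,fy=1.6,interpolation=3)
im=np.zeros((600,760,3),np.uint8);im[:a.shape[0],:a.shape[1]]=a[:600,:760]
im[405:597,0:192]=b; cv2.imwrite("pics/crop.png",im[...,::-1])
P=[[246,172],[231.6,170.6],[217.6,175.4],[207.2,185.2]]
W=np.array([onz(ct,p,.0225)[:2] for p in P])
ph=np.arange(-2,3)*2*np.arcsin(25/115)
f=lambda v:np.c_[v[0]+.115*np.cos(v[2]+ph),v[1]+.115*np.sin(v[2]+ph)]
r=least_squares(lambda v:(f(v)[:4]-W).ravel(),[.57,.02,.5]);print(r.x,r.fun.round(4));B=f(r.x);print(B.round(4))
print([proj(ct,[*p,.0225]).round(1) for p in B])
# dark button
for im,c,box in((t,ct,(330,200,360,240)),(s,cs,(255,248,290,278))):
    x0,y0,x1,y1=box;g=im[y0:y1,x0:x1].max(2);m=(g<50).astype(np.uint8)
    k,l,st,ce=cv2.connectedComponentsWithStats(m)
    for i in range(1,k):
        if st[i,4]>8: p=ce[i]+[x0,y0];print(st[i],p,onz(c,p,.062).round(4))
```

```text
[0.57014886 0.01950548 0.52628403] [-0.0002 -0.0002  0.0002  0.0001  0.0005 -0.0004 -0.0005  0.0004]
[[ 0.6782 -0.02  ]
 [ 0.6847  0.0296]
 [ 0.6696  0.0773]
 [ 0.6357  0.114 ]
 [ 0.5894  0.1329]]
[array([246.1, 172. ]), array([231.6, 170.5]), array([217.7, 175.3]), array([207.1, 185.4]), array([201.7, 198.9])]
[12 13  7  8 41] [345.         216.41463415] [ 0.5134 -0.348   0.062 ]
[16  5  9  8 53] [274.62264151 256.1509434 ] [ 0.5117 -0.3543  0.062 ]
[ 5 22 26  6 72] [272.36111111 272.95833333] [ 0.4945 -0.4236  0.062 ]
```

View pics/crop.png

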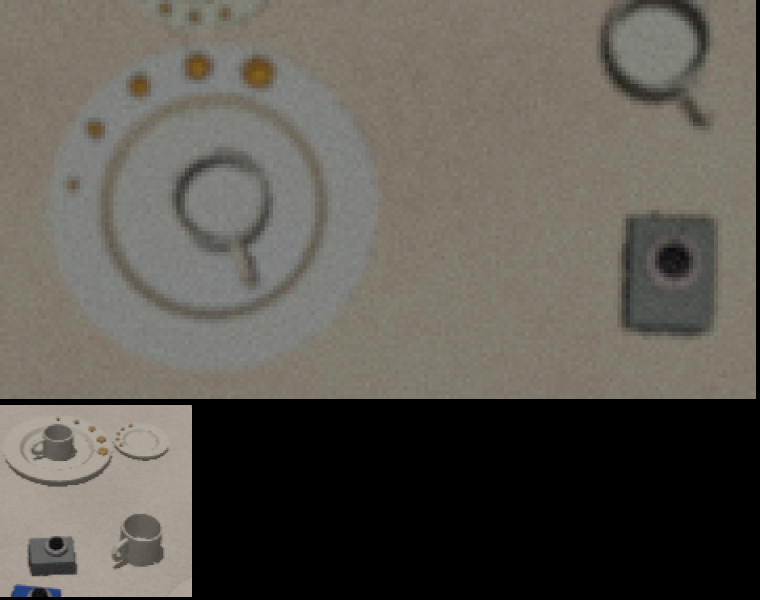

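The crop confirms both choices: five shrinking beads on the large plate, with the smallest at top-view (202,199), and the grey counter with its black button. I'll move over the plate with the jaws shut and refine with the wrist camera.

Request:
send_rows --dr '[[0,0,0],[0,0,0],[0,0,0],[0,0,0],[0,0,0],[0,0,0],[0,0,0],[0,0,0]]' --xyz '[[-5,-2.7,0],[-10,-5.4,0],[-15,-8.2,0],[-20,-10.9,0],[-25,-13.6,0],[-30,-16.4,0],[-35,-19.1,0],[-40,-21.8,0]]' --jaw '[0,0,0,0,0,0,0,0]'

```text
time_s: 1.1
eef_pos: [0.4945, 0.2077, 0.2497]
eef_rot: [-0.0, 0.163, 0.987, 0.0]
wrist_force: [0.7, 1.4, 0.5]
opening: -0.001
grasp_force: 0.0
```

Request:
send_rows --dr '[[0,0,0],[0,0,0],[0,0,0],[0,0,0],[0,0,0],[0,0,0],[0,0,0],[0,0,0]]' --xyz '[[-5,-2.7,0],[-10,-5.4,0],[-15,-8.2,0],[-17.5,-9.7,0],[-17.5,-9.7,0],[-17.5,-9.7,0],[-17.5,-9.7,0],[-17.5,-9.7,0]]' --jaw '[0,0,0,0,0,0,0,0]'

```text
time_s: 2.1
eef_pos: [0.6276, 0.062, 0.2502]
eef_rot: [0.0, 0.162, 0.987, 0.0]
wrist_force: [0.5, 0.5, 0.4]
opening: -0.004
grasp_force: 0.0
```

Run:
```python
from h import *
im,c=grab("wrist");o=ctrl.get_obs();print(o["eef_pos"],o["eef_rot"],o["time_s"],o["opening"],o["q"]);print(c["world_from_camera"])
cv2.imwrite("pics/w1.png",im[...,::-1])
hsv=cv2.cvtColor(im,cv2.COLOR_RGB2HSV)
m=cv2.inRange(hsv,(12,110,60),(35,255,255))
k,l,s,ce=cv2.connectedComponentsWithStats(m)
for i in range(1,k):
    if s[i,4]>25: print(s[i],ce[i].round(1),onz(c,ce[i],.0225).round(4))
```

```text
[0.62775766 0.0619094  0.25024973] [1.41214872e-04 1.62572976e-01 9.86696512e-01 3.51340893e-05] 2.15 0.003068331710166747 [-8.95707537e-02  3.02556532e-01  1.45847911e+00  5.01814930e-05
  1.38027018e+00 -1.33378105e+00]
[[ 3.20278378e-01 -9.07410071e-01 -2.72082201e-01  5.59090856e-01]
 [ 9.47323138e-01  3.07025114e-01  9.11836106e-02  8.49243555e-02]
 [ 7.95142244e-04 -2.86953904e-01  9.57944061e-01  3.74541607e-01]
 [ 0.00000000e+00  0.00000000e+00  0.00000000e+00  1.00000000e+00]]
[  0   0  33  13 239] [11.1  4.1] [ 0.3785 -0.1329  0.0225]
[326 123   7   7  41] [329.2 126. ] [0.5903 0.131  0.0225]
[320 166  11  11  92] [325.  171.1] [0.6365 0.1126 0.0225]
[297 202  14  13 152] [303.4 208.1] [0.6706 0.0761 0.0225]
[261 224  18  16 231] [269.5 231.6] [0.6858 0.0287 0.0225]
[219 230  22  20 333] [229.3 239.3] [ 0.6795 -0.0207  0.0225]
[318 263   6   6  29] [320.7 265.4] [0.7486 0.0742 0.0225]
[331 276   6   6  28] [333.8 278.5] [0.7714 0.0846 0.0225]
```

View pics/w1.png

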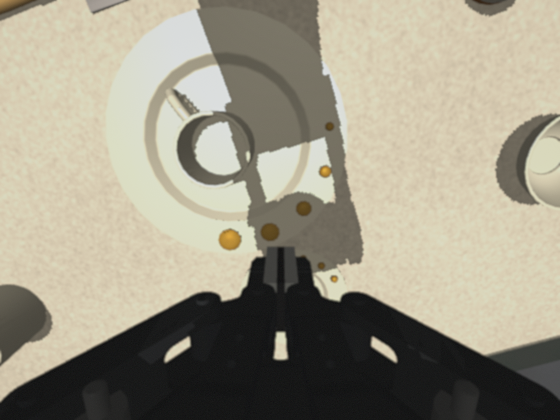

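The wrist view shows all five beads at (229,239), (270,232), (303,208), (325,171) and (329,126). They agree with the top view to about 1 mm, and the side plate's beads are separate at (321,265). Next I'll check where the fingertip is and compute the displacements.

```bash
cat > d.py <<'E'
from h import *
from scipy.spatial.transform import Rotation as R
import sys
def tool(targets):
    o=ctrl.get_obs();r=R.from_quat(np.roll(o["eef_rot"],-1))
    print("t",o["time_s"],"tcp",o["eef_pos"].round(4) if hasattr(o["eef_pos"],'round') else o["eef_pos"], "F",np.round(o["wrist_force"],1))
    for p in targets: print(p,(r.inv().apply(np.array(p)-o["eef_pos"])*100).round(2))
B=[(.679,-.0205),(.685,.029),(.670,.0765),(.636,.113),(.590,.132)]
E
python3 - <<'E'
from d import *
tool([(*B[0],.10)]+[(*b,.0485) for b in B])
c=ctrl.calibration("wrist");o=ctrl.get_obs();
for d in(0,.006,.019,.032): print(d,proj(c,np.array(o["eef_pos"])-[0,0,d]))
E
```

```text
t 2.15 tcp [0.6278 0.0619 0.2502] F [-0.4 -0.8 -0.4]
(0.679, -0.0205, 0.1) [-7.49 -6.16 15.03]
(0.679, -0.0205, 0.0485) [-7.49 -6.16 20.18]
(0.685, 0.029, 0.0485) [-6.47 -1.28 20.18]
(0.67, 0.0765, 0.0485) [-3.53  2.73 20.18]
(0.636, 0.113, 0.0485) [ 0.86  5.1  20.18]
(0.59, 0.132, 0.0485) [ 5.83  5.42 20.17]
0 [280.73933252 280.92404267]
0.006 [280.71132874 274.24370098]
0.019 [280.65764195 261.43663668]
0.032 [280.61179835 250.50057705]
```

Request:
send_rows --dr '[[0,0,0],[0,0,0],[0,0,0],[0,0,0],[0,0,0],[0,0,0],[0,0,0],[0,0,0]]' --xyz '[[-2.5,-2,3],[-5,-4,7],[-7.5,-6.16,11],[-7.5,-6.16,15],[-7.5,-6.16,16],[-7.5,-6.16,17],[-7.5,-6.16,17],[-7.5,-6.16,17]]' --jaw '[0,0,0,0,0,0,0,0]'

```text
time_s: 3.15
eef_pos: [0.6803, -0.0212, 0.0818]
eef_rot: [0.001, 0.163, 0.987, -0.0]
wrist_force: [0.3, -0.8, -1.1]
opening: -0.001
grasp_force: 0.0
```

Run:
```python
from d import *
a=[]
im,c=grab("wrist");o=ctrl.get_obs();p=np.array(o["eef_pos"])-[0,0,.019]
print("tip proj",proj(c,p))
ex=np.array([-.947,.321,0]);ey=np.array([.321,.947,0])
for sx in(1,-1):print([proj(c,p+sx*.011*ex+s*.01*ey).round() for s in(-1,1)])
print([proj(c,[*b,.0245]).round(1) for b in B])
hsv=cv2.cvtColor(im,cv2.COLOR_RGB2HSV)
k,l,s,ce=cv2.connectedComponentsWithStats(cv2.inRange(hsv,(12,110,60),(35,255,255)))
for i in range(1,k):
    if s[i,4]>60: print(s[i],ce[i].round(1),onz(c,ce[i],.0225).round(4))
cv2.imwrite("pics/w2.png",im[...,::-1])
tool([(*b,.0485) for b in B])
```

```text
tip proj [280.38537406 261.23615801]
[array([260., 241.]), array([301., 241.])]
[array([261., 281.]), array([300., 281.])]
[array([280.9, 230.8]), array([360.9, 215.2]), array([433.5, 167.3]), array([488.5,  87. ]), array([514.2, -19.6])]
[471  76  26  26 519] [483.4  88.7] [0.6363 0.1114 0.0225]
[415 153  31  30 713] [429.8 167.4] [0.67   0.0753 0.0225]
[341 198  37  35 984] [359.1 214.9] [0.6853 0.0283 0.0225]
[ 259  210   43   37 1259] [280.3 229. ] [ 0.6784 -0.0207  0.0225]
[370 261  13  13 134] [375.9 267. ] [0.7235 0.0297 0.0225]
[407 260  14  13 134] [413.8 266.3] [0.7309 0.0531 0.0225]
[440 273  14  13 138] [446.4 279.2] [0.747  0.0715 0.0225]
[335 276  13  12 128] [341.1 281.4] [0.7264 0.0054 0.0225]
[460 297  15  12 131] [467.  302.7] [0.7693 0.0815 0.0225]
t 3.2 tcp [ 0.6802 -0.0213  0.0818] F [-0.1  0.9  0.1]
(0.679, -0.0205, 0.0485) [0.15 0.04 3.33]
(0.685, 0.029, 0.0485) [1.17 4.92 3.32]
(0.67, 0.0765, 0.0485) [4.12 8.93 3.32]
(0.636, 0.113, 0.0485) [ 8.52 11.3   3.31]
(0.59, 0.132, 0.0485) [13.48 11.62  3.29]
```

View pics/w2.png

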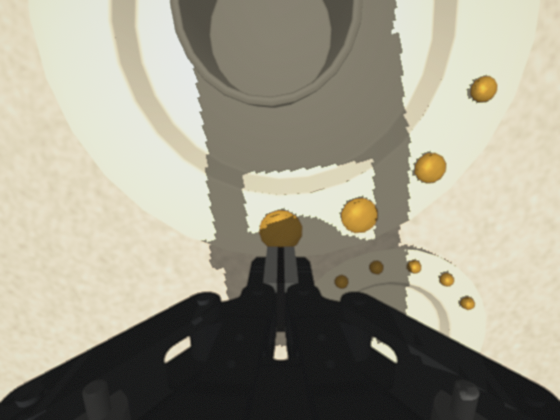

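The tip stands right behind bead 1, which is at (280,229). Bead positions hold to about 1 mm. I'll descend to about 5 mm above bead 1.

Request:
send_rows --dr '[[0,0,0],[0,0,0],[0,0,0],[0,0,0],[0,0,0],[0,0,0],[0,0,0],[0,0,0]]' --xyz '[[0.15,0.05,1],[0.15,0.05,2],[0.15,0.05,2.8],[0.15,0.05,3.3],[0.15,0.05,3.3],[0.15,0.05,3.3],[0.15,0.05,3.3],[0.15,0.05,3.3]]' --jaw '[0,0,0,0,0,0,0,0]'

```text
time_s: 4.2
eef_pos: [0.6782, -0.0205, 0.0473]
eef_rot: [0.0, 0.163, 0.987, -0.0]
wrist_force: [1.2, 0.8, 0.3]
opening: 0.0
grasp_force: 0.0
```

Run:
```python
from d import *
tool([(*b,.0485) for b in [(.679,-.0205),(.685,.0285),(.670,.076),(.636,.1125),(.590,.1315)]])
```

```text
t 4.2 tcp [ 0.6782 -0.0205  0.0473] F [1.2 0.8 0.3]
(0.679, -0.0205, 0.0485) [-0.08  0.03 -0.12]
(0.685, 0.0285, 0.0485) [ 0.93  4.86 -0.12]
(0.67, 0.076, 0.0485) [ 3.88  8.87 -0.12]
(0.636, 0.1125, 0.0485) [ 8.28 11.23 -0.12]
(0.59, 0.1315, 0.0485) [13.24 11.55 -0.12]
```

Request:
send_rows --dr '[[0,0,0],[0,0,0],[0,0,0],[0,0,0],[0,0,0],[0,0,0],[0,0,0],[0,0,0]]' --xyz '[[0,0,0],[0,0,0],[0.24,1.2,0],[0.48,2.4,0],[0.72,3.6,0],[0.95,4.85,0],[0.95,4.85,0],[0.95,4.85,0]]' --jaw '[0,0,0,0,0,0,0,0]'

```text
time_s: 5.2
eef_pos: [0.6846, 0.0285, 0.0469]
eef_rot: [-0.0, 0.163, 0.987, -0.0]
wrist_force: [-0.3, -0.1, -1.2]
opening: 0.0
grasp_force: 0.0
```

Request:
send_rows --dr '[[0,0,0],[0,0,0],[0,0,0],[0,0,0],[0,0,0],[0,0,0],[0,0,0],[0,0,0]]' --xyz '[[0,0,0],[0,0,0],[0.74,1.0,0],[1.48,2.0,0],[2.22,3.0,0],[2.95,4.0,0],[2.95,4.0,0],[2.95,4.0,0]]' --jaw '[0,0,0,0,0,0,0,0]'

```text
time_s: 6.2
eef_pos: [0.6697, 0.0759, 0.0471]
eef_rot: [0.0, 0.163, 0.987, -0.0]
wrist_force: [0.4, -0.4, 0.4]
opening: -0.002
grasp_force: 0.0
```

Run:
```python
from d import *
im,c=grab("wrist")
hsv=cv2.cvtColor(im,cv2.COLOR_RGB2HSV)
k,l,s,ce=cv2.connectedComponentsWithStats(cv2.inRange(hsv,(12,110,60),(35,255,255)))
for i in range(1,k):
    if s[i,4]>100: print(s[i],ce[i].round(1),onz(c,ce[i],.0225).round(4))
cv2.imwrite("pics/w3.png",im[...,::-1])
tool([(*b,.048) for b in [(.670,.076),(.636,.1125),(.590,.1315)]])
```

```text
[331  52  21  22 363] [341.2  62.6] [0.5903 0.1307 0.0225]
[317 161  27  27 584] [330. 174.] [0.6361 0.1124 0.0225]
[195 288  33  13 134] [213.4 292.7] [0.6783 0.0346 0.0225]
[  99  300   49   39 1223] [120.2 317.3] [ 0.6761 -0.0203  0.0225]
[276 348  12  12 120] [281.4 354. ] [0.7283 0.0565 0.0225]
t 6.25 tcp [0.6697 0.0756 0.047 ] F [-0.1  0.2  0.1]
(0.67, 0.076, 0.048) [-0.01  0.05 -0.1 ]
(0.636, 0.1125, 0.048) [ 4.38  2.41 -0.1 ]
(0.59, 0.1315, 0.048) [ 9.35  2.72 -0.1 ]
```

View pics/w3.png

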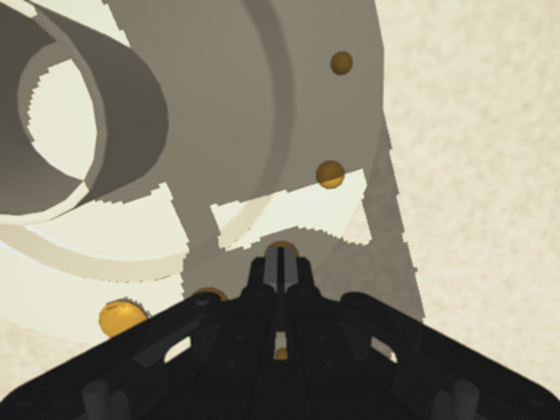

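The tip is centred over bead 3, seen just peeking out at (281,245). Beads 4 (330,174) and 5 (341,63) are where expected, so I'll carry on.

Request:
send_rows --dr '[[0,0,0],[0,0,0],[0,0,0],[0,0,0],[0,0,0],[0,0,0],[0,0,0],[0,0,0]]' --xyz '[[0,0,0],[0,0,0],[1.1,0.6,0],[2.2,1.2,0],[3.3,1.8,0],[4.38,2.4,0],[4.38,2.4,0],[4.38,2.4,0]]' --jaw '[0,0,0,0,0,0,0,0]'

```text
time_s: 7.25
eef_pos: [0.6361, 0.1127, 0.0472]
eef_rot: [0.0, 0.163, 0.987, -0.0]
wrist_force: [0.1, 0.5, -0.1]
opening: -0.002
grasp_force: 0.0
```

Request:
send_rows --dr '[[0,0,0],[0,0,0],[0,0,0],[0,0,0],[0,0,0],[0,0,0],[0,0,0],[0,0,0]]' --xyz '[[0,0,0],[0,0,0],[1.24,0.08,0],[2.48,0.15,0],[3.72,0.22,0],[4.95,0.3,0],[4.95,0.3,0],[4.95,0.3,0]]' --jaw '[0,0,0,0,0,0,0,0]'

```text
time_s: 8.25
eef_pos: [0.5903, 0.1315, 0.0473]
eef_rot: [0.0, 0.163, 0.987, 0.0]
wrist_force: [-0.7, -0.1, 0.3]
opening: 0.003
grasp_force: 0.0
```

Request:
send_rows --dr '[[0,0,0],[0,0,0],[0,0,0],[0,0,0],[0,0,0],[0,0,0],[0,0,0],[0,0,0]]' --xyz '[[0,0,0],[0,0,0],[0,0,0],[0,0,-3],[0,0,-7],[0,0,-11],[0,0,-13],[0,0,-13]]' --jaw '[0,0,0,0,0,0,0,0]'

```text
time_s: 9.25
eef_pos: [0.5908, 0.1315, 0.1783]
eef_rot: [0.001, 0.163, 0.987, 0.0]
wrist_force: [0.5, -0.2, -0.4]
opening: 0.0
grasp_force: 0.0
```

Run:
```python
from d import *
tool([(.50,-.35,.2),(.56,.0,.2)])
```

```text
t 9.25 tcp [0.5908 0.1315 0.1783] F [ 0.5 -0.2 -0.4]
(0.5, -0.35, 0.2) [ -6.91 -48.51  -2.21]
(0.56, 0.0, 0.2) [ -1.32 -13.44  -2.18]
```

Request:
send_rows --dr '[[0,0,0],[0,0,0],[0,0,0],[0,0,0],[0,0,0],[0,0,0],[0,0,0],[0,0,0]]' --xyz '[[-0.7,-5,-2],[-1.4,-10,-2],[-2.1,-15,-2],[-2.8,-20,-2],[-3.5,-25,-2],[-4.2,-30,-2],[-4.9,-35,-2],[-5.6,-40,-2]]' --jaw '[0,0,0,0,0,0,0,0]'

```text
time_s: 10.25
eef_pos: [0.5127, -0.2661, 0.1944]
eef_rot: [-0.002, 0.163, 0.987, 0.001]
wrist_force: [0.7, -0.2, 0.2]
opening: -0.001
grasp_force: 0.0
```

Request:
send_rows --dr '[[0,0,0],[0,0,0],[0,0,0],[0,0,0],[0,0,0],[0,0,0],[0,0,0],[0,0,0]]' --xyz '[[-0.7,-4,0],[-1.3,-8.5,0],[-1.3,-8.5,0],[-1.3,-8.5,0],[-1.3,-8.5,0],[-1.3,-8.5,0],[-1.3,-8.5,0],[-1.3,-8.5,0]]' --jaw '[0,0,0,0,0,0,0,0]'

```text
time_s: 11.25
eef_pos: [0.4993, -0.3496, 0.1972]
eef_rot: [0.0, 0.163, 0.987, -0.0]
wrist_force: [-0.1, 0.9, -0.3]
opening: -0.001
grasp_force: 0.0
```

Run:
```python
from d import *
im,c=grab("wrist");cv2.imwrite("pics/w4.png",im[...,::-1])
q=proj(c,[.513,-.35,.062]);print(q)
m=((im.max(2)<45)).astype(np.uint8);m[:, :]=m
k,l,s,ce=cv2.connectedComponentsWithStats(m)
for i in range(1,k):
    if s[i,4]>60 and np.hypot(*(ce[i]-q))<80: print(s[i],ce[i].round(1),onz(c,ce[i],.062).round(4))
tool([(.513,-.35,.1)])
```

```text
[285.07174098 214.06411357]
[269 197  32  33 809] [284.6 213.1] [ 0.512  -0.3502  0.062 ]
t 11.3 tcp [ 0.4993 -0.3497  0.1972] F [-0.6 -0.2 -0.4]
(0.513, -0.35, 0.1) [-1.31  0.42  9.72]
```

View pics/w4.png

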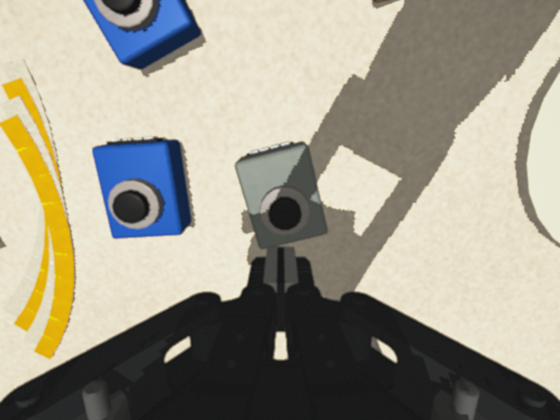

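The wrist view shows the grey counter's button at (285,213), which gives (0.512, -0.350), in line with the top view. The blue look-alikes sit to the left at (136,204) and (122,5). Now the press.

Request:
send_rows --dr '[[0,0,0],[0,0,0],[0,0,0],[0,0,0],[0,0,0],[0,0,0],[0,0,0],[0,0,0]]' --xyz '[[-1.2,0.4,2],[-1.2,0.4,5],[-1.2,0.4,8],[-1.2,0.4,10],[-1.2,0.4,10.8],[-1.2,0.4,10.8],[-1.2,0.4,10.8],[-1.2,0.4,10.8]]' --jaw '[0,0,0,0,0,0,0,0]'

```text
time_s: 12.3
eef_pos: [0.5123, -0.3505, 0.0902]
eef_rot: [0.001, 0.163, 0.987, -0.001]
wrist_force: [1.2, 1.1, 0.4]
opening: 0.0
grasp_force: 0.0
```

Request:
send_rows --dr '[[0,0,0],[0,0,0],[0,0,0],[0,0,0],[0,0,0],[0,0,0],[0,0,0],[0,0,0]]' --xyz '[[0,0,0.4],[0,0,0.7],[0,0,0.9],[0,0,1.1],[0,0,1.3],[0,0,1.4],[0,0,1.4],[0,0,1.4]]' --jaw '[0,0,0,0,0,0,0,0]'

```text
time_s: 13.3
eef_pos: [0.5116, -0.3499, 0.0751]
eef_rot: [-0.0, 0.163, 0.987, 0.0]
wrist_force: [-2.4, 1.6, 5.5]
opening: -0.003
grasp_force: 2.3
```

Request:
send_rows --dr '[[0,0,0],[0,0,0],[0,0,0],[0,0,0],[0,0,0],[0,0,0],[0,0,0],[0,0,0]]' --xyz '[[0,0,0.05],[0,0,0.1],[0,0,0.15],[0,0,0.2],[0,0,0.2],[0,0,0.2],[0,0,0.2],[0,0,0.2]]' --jaw '[0,0,0,0,0,0,0,0]'

```text
time_s: 14.3
eef_pos: [0.5118, -0.35, 0.0746]
eef_rot: [-0.0, 0.163, 0.987, -0.0]
wrist_force: [-6.1, 6.8, 15.2]
opening: -0.001
grasp_force: 7.8
```

Request:
send_rows --dr '[[0,0,0],[0,0,0],[0,0,0],[0,0,0],[0,0,0],[0,0,0],[0,0,0],[0,0,0]]' --xyz '[[0,0,-0.5],[0,0,-1.5],[0,0,-4],[0,0,-7],[0,0,-10],[0,0,-12],[0,0,-12],[0,0,-12]]' --jaw '[0,0,0,0,0,0,0,0]'

```text
time_s: 15.3
eef_pos: [0.5113, -0.3495, 0.1917]
eef_rot: [-0.001, 0.163, 0.987, 0.001]
wrist_force: [0.1, 0.8, -0.4]
opening: 0.0
grasp_force: 0.0
```

Run:
```python
from d import *
im,c=grab("top")
t=np.load("top.npy")
a=cv2.resize(np.vstack([t[120:250,120:380],im[120:250,120:380]]),None,fx=2.2,fy=2.2);cv2.imwrite("pics/end.png",a[...,::-1])
tool([])
```

```text
t 15.35 tcp [ 0.5111 -0.3493  0.1913] F [-0.4  0.4 -0.5]
```

View pics/end.png

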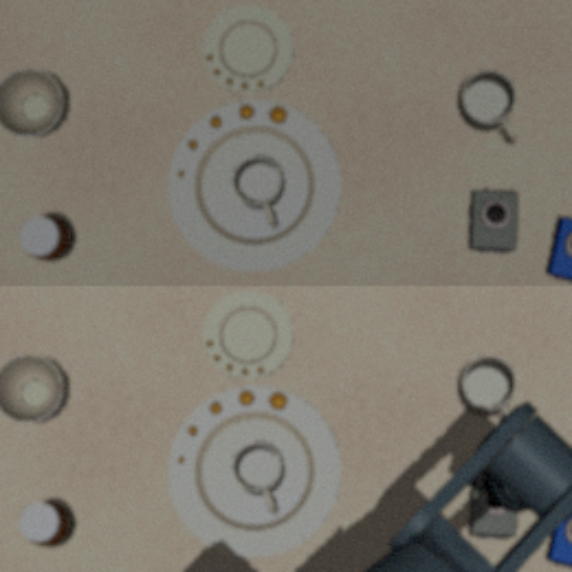

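The force rose to 15 N at the end stop, so the button was fully pressed, and it has since been released. Comparing before and after, the plate, cup and other things in view stand where they were.

```bash
python3 -c "
from bench import ctrl
print(ctrl.hand_in())"
```

```text
the job is handed in; nothing more can be done
None
```

I traced the five beads from largest to smallest about 4 mm above their tops, pausing over each; then I pressed the grey counter's button fully down, released it, and handed the job in at about 15 s with nothing seen to have moved.

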